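# Restock the display from the leaning carton

### The arm

A 7-joint arm with a two-finger parallel gripper is mounted at the origin on the work surface. World frame = base frame: x ahead of the robot, y to its left, z up, the work surface at z = 0. Lengths are in m, angles in rad, forces in N, time in s.
With the tool pointing down it reaches from about 0.425 to 0.825 m from the base axis. Payload 3.6 kg.
Tool frame: the origin (TCP) lies on the centre line of the jaws, within the pads' length; the fingertips stand 8 mm ahead of it and the grasp point (between the pads) lies 11 mm behind it; z points along the fingers, y is the line along which they close (so a half turn about z gives the same grasp; the last joint's range is limited). The gripper opens to 93 mm and grips with 3 to 60 N. Pads are 15 mm wide; open, the fingers measure 128 mm over their backs; the gripper's body (75 mm by 188 mm) begins 65 mm behind the grasp point.
Start: joints at [1.208, 0.615, -0.013, 1.423, 0.008, 1.103, -0.04], TCP at [0.214, -0.614, 0.227] pointing down, gripper open.
Joint ranges: [-3.12, 3.12], [-0.3, 2.06], [-1.34, 1.32], [0.26, 2.42], [-1.36, 4.5], [0.01, 1.98], [-2.84, 2.84]. Speed limits (rad/s): [2.79, 2.79, 3.14, 3.14, 3.14, 3.14, 3.14].

### API

Orientations are given as [roll, pitch, yaw] about the fixed x, y, z axes, in that order (R = Rz(yaw) Ry(pitch) Rx(roll)).
In Python, from bench import readout, eyes, bot gives the robot as it stands.
- The arm moves only by the tool arm_command, never from a script. Its argument "targets" is a list of rows, each an object of numbers: "x", "y", "z": the shift along the tool's x, y, z in cm; "wx", "wy", "wz": the turn, a rotation vector about the tool's x, y, z in degrees. In form: [{"x": .., "y": .., "z": .., "wx": .., "wy": .., "wz": ..}, ...]. A call has 1 to 5 rows; each row shifts and turns the commanded pose from where the row before left it, along the tool's axes as they then stand; what a row does not reach is not made up. A row lasts 1/8 s, in which the tool goes at most 62.5 mm and 10.7 degrees, less where a joint would pass 70% of its speed; a pose out of reach is approached as far as the arm can. A call with a gripper value outside its range is refused whole. "claw" is the closure, from -1 (fully open) to 1 (shut), set as the call begins (left out, the last holds). The fingers move at their own pace and stop on an object; "grip_force" is the grip in N (left out, the last holds). Time passes only in rows, so rows that do not move let the fingers close. It gives the time, the measured TCP pose, the force, the opening and the grip force at its end, in the units of the state.
- readout.read_state(): the state, without advancing time (a new reading comes with each control period).
- eyes.read_camera(name): name is "side" or "top" or "wrist"; returns a dict with "frame" (384x512x3 uint8, red, green, blue), "z_map" (384x512 float32, m along the optical axis (not along the pixel's ray), 0 where there is no reading), "mtx" (3x3 intrinsics, pixels), "cam_to_world" (4x4, takes a point from camera to world coordinates); the wrist camera has in their place "T_tool_cam" (4x4, takes a point from camera to tool coordinates, whose origin is the TCP and whose axes are the flange's). Camera axes: x right, y down, z forward; pixel columns grow to the right and rows downward; lengths in m; the calibration is good to about 2 mm. A picture is of the moment at which its call begins: read the wrist's pose just before it.
- bot.finish_job(): hands the job in; it is judged then, once.
The state is a dict: "time": time; "joints": joint angles; "joint_velocities": joint speeds; "effort": joint torques, N m; "tool_pos": TCP position; "ee_rot": TCP orientation; "wrist_force": force on the tool from outside, world axes, zero at the start; "moment": the same for the moment, N m; "gripper_width": finger opening in m; "grip_force": force on a finger pad.
Only numpy, scipy, OpenCV 4.12 (cv2) and the standard library are available. Lean on these libraries where they do the work, as an engineer would, in place of code of your own. Each camera call takes 0.05 s, during which the arm holds its last target. There are 200 camera calls.

### The job

At this market stall, fold the carton's half-open flap back until it leans away from the opening, and leave it back. Then lift the yellow-capped bottle out of its cell in the leaning carton, past the dividers, and set it down gently, upright and wholly on the round green coaster on the display board. Do not tip the bottle over, and leave the other bottles in the carton and the jars on the board where they are.

Things in the scene. Friction and masses are not known exactly. Their poses are not given: they have to be found in the camera images.
- carton: Fixed cardboard carton, mouth leaning to the robot: own z (up, out of the mouth, along the bottles) is tilted 0.42 rad from vertical towards own -x, its low front side facing the robot; own y to the left. Origin: centre of its underside. Outer 168 x 274 x 150 mm (x, y, z), walls 4, floor 4 mm. Three flaps hang outside its front and sides, standing out up to 12 mm.
- carton_mouth (a point): Centre of the carton's mouth, 150 mm up its own z from its origin. 3 mm dividers, up to 120 mm above the underside (30 mm below the mouth), make a front and a back row of 3 cells, each about 78 (x) x 87 (y) mm.
- flap (a joint): Half-open back flap, 75 mm long, 268 wide, 4 thick, hinged on the back wall's top edge (carton frame x = 84, z = 150 mm, axis along y). 0 = flat over the back row of cells, grows as it folds up and back; about 2.0 rad = upright in the world, stop at 2.6 (leaning away). Starts at 1.15 to 1.45 rad. Stays where it is left; about 1 N at its edge moves it.
- flap_edge (a point): Middle of the flap's free edge.
- bottle_yellow: The bottle to move: dark glass, yellow cap, in a back-row cell, parallel to the carton's z, resting on the divider at its low side; 0.25 to 0.45 kg. Origin at its underside centre, own z to the cap. Body 52 mm diameter up to 92 mm, shoulder to 122, neck 27 diameter, cap 30 diameter from 141 to 165 mm. Its cap stands about 19 mm out of the mouth.
- coaster: Fixed green disc, 80 mm diameter, 3 mm thick, on the display board in one of its three places (about 110 mm apart), the other two places holding jars. Origin at its underside centre, z up; its top is 33 mm above the table.
- board: Fixed wooden display board, 150 (x) x 350 (y) x 30 mm, origin at its underside centre.
- bottle_white1: white-capped bottle, same shape as bottle_yellow, standing in another cell of the carton; origin at its underside centre, z along its axis to the cap
- bottle_white2: white-capped bottle, same shape as bottle_yellow, standing in another cell of the carton; origin at its underside centre, z along its axis to the cap
- bottle_white3: white-capped bottle, same shape as bottle_yellow, standing in another cell of the carton; origin at its underside centre, z along its axis to the cap
- bottle_white4: white-capped bottle, same shape as bottle_yellow, standing in another cell of the carton; origin at its underside centre, z along its axis to the cap
- jar_honey: honey jar with a white lid, 68 mm diameter, 99 mm tall, standing on the display board; origin at its underside centre
- jar_jam: dark red jam jar with a white lid, same size, standing on the display board; origin at its underside centre

How it is judged:
By the outcome, as a careful person would: the job done as asked, in the order asked, and still so for the second after the job is handed in, with the robot touching nothing.
It also fails if it takes over 67 s, if anything falls off the work surface, if the arm or the gripper's body presses on something with over 40 N, if the wrist force passes 120 N, or if a joint passes its speed limit or range.

## Working session

There is one attempt and no reset: what is moved stays moved. The work goes in short steps, Python scripts to look and compute and a tool call to move; the robot and the scene stay as the last step left them, time stands still between calls to the robot, and variables do not carry over. Pictures are saved under pics/ and viewed, at most 10 in all, crops included, and the job is handed in when it is done.

Besides the shell and the picture viewer there is one more tool, called as name([rows], argument=value, ...), one row to a line, values as JSON. arm_command: Moves the arm, as the interface text tells. Its arguments: {"type":"object","properties":{"targets":{"type":"array"},"claw":{"type":"number"},"grip_force":{"type":"number"}},"required":["targets"]}

```bash
ls; mkdir -p pics
cat > h.py <<'E'
import numpy as np, cv2
from bench import readout, eyes, bot
from scipy.spatial.transform import Rotation as R
def save(n):
    d=eyes.read_camera(n); np.savez(f'pics/{n}.npz',**{k:v for k,v in d.items()}); return d
def pt(d,u,v,T=None,r=1):
    z=d['z_map'][v-r:v+r+1,u-r:u+r+1]; z=np.median(z[z>0]); 
    K=d['mtx']; p=np.array([(u-K[0,2])/K[0,0]*z,(v-K[1,2])/K[1,1]*z,z,1])
    return ((d['cam_to_world'] if T is None else T)@p)[:3]
def cloud(d):
    z=d['z_map'];K=d['mtx'];v,u=np.indices(z.shape)
    P=np.stack([(u-K[0,2])/K[0,0]*z,(v-K[1,2])/K[1,1]*z,z,np.ones_like(z)],-1)
    return (P@d['cam_to_world'].T)[...,:3]
E
python3 - <<'E'
from h import *
s=readout.read_state(); print(s)
for n in('side','top'):
    d=save(n); cv2.imwrite(f'pics/{n}0.png',cv2.resize(d['frame'][...,::-1],(768,576)))
    print(d['cam_to_world'].round(3).tolist())
E
```

```text
pics
{'time': 0.0, 'joints': array([ 1.20849514,  0.61588997, -0.01261321,  1.42487822,  0.00813   ,
        1.10335887, -0.04039207]), 'joint_velocities': array([ 6.56704390e-04, -4.42018858e-04,  7.76609353e-05, -2.16061206e-03,
       -1.55693605e-03,  6.49368534e-04,  8.50100521e-04]), 'effort': array([-9.35942762e-05, -4.58932400e+01,  2.09047906e-01, -1.65741599e+01,
       -6.09572860e-02,  2.04374932e-02,  2.43914965e-04]), 'tool_pos': array([ 0.21394361, -0.61298492,  0.22550697]), 'ee_rot': array([-3.13910974e+00,  6.27069756e-05,  3.35886536e-01]), 'wrist_force': array([-0.59349847, -0.01397244, -0.44913415]), 'moment': array([-0.05504682,  0.03849943,  0.02878049]), 'grip_force': 0.0, 'gripper_width': 0.09328338821088274}
[[0.953, -0.283, 0.107, 0.482], [-0.303, -0.895, 0.327, -0.29], [0.003, -0.344, -0.939, 1.072], [0.0, 0.0, 0.0, 1.0]]
[[0.027, -0.982, 0.186, 0.399], [-0.999, -0.032, -0.026, 0.026], [0.031, -0.185, -0.982, 1.068], [0.0, 0.0, 0.0, 1.0]]
```

View pics/side0.png

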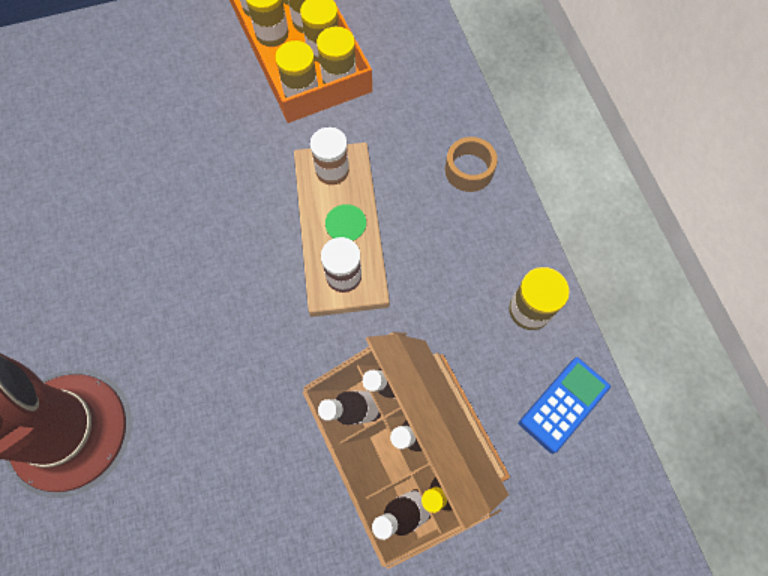

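View pics/top0.png

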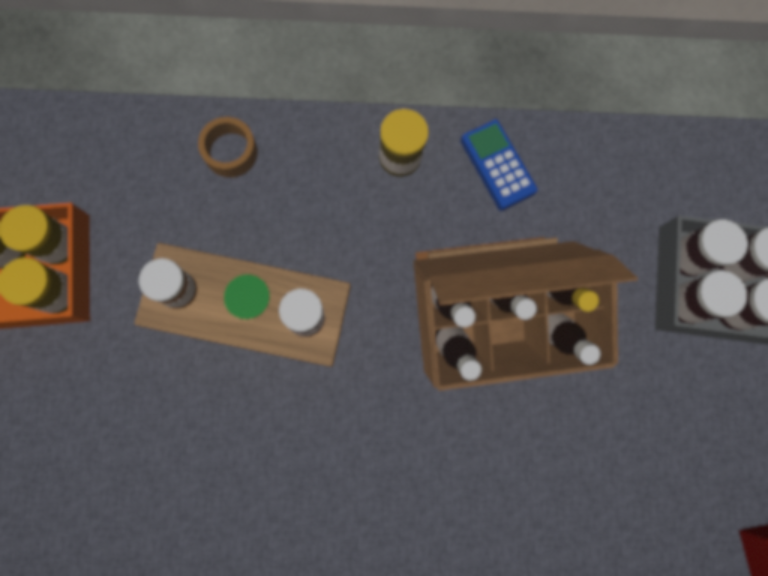

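Side view: the coaster is at about (346,222), between two jars. The yellow cap is at (433,500), in the back row at the -y end beside the flap; the front mouth corners are at (305,390) and (387,562). Top view: the yellow cap is at (587,300) and the coaster at (247,297).

Run:
```python
from h import *
L=lambda n:dict(np.load(f'pics/{n}.npz'))
s,t=L('side'),L('top')
f=lambda d,u,v:pt(d,round(u/1.5),round(v/1.5)).round(4)
for n,d,q in [('side',s,dict(cap=(433,500),coast=(346,222),jarA=(328,143),jarB=(340,256),w1=(375,380),w2=(402,437),wf1=(328,410),wf2=(384,526),FL=(307,391),FR=(388,562),fl1=(400,345),fl2=(495,503),flm=(440,430))),
 ('top',t,dict(cap=(587,300),coast=(247,297),jarA=(160,280),jarB=(300,310),w1=(463,316),w2=(524,309),wf1=(470,370),wf2=(590,354),FL=(437,386),FR=(612,371),fl1=(440,280),fl2=(610,265)))]:
  for k,(u,v) in q.items(): print(n,k,f(d,u,v))
for n,d in(('s',s),('t',t)):
  c=cloud(d); im=d['frame'].astype(int); 
  y=(im[...,0]>130)&(im[...,1]>110)&(im[...,2]<80)
  g=(im[...,1]>im[...,0]+50)&(im[...,1]>im[...,2]+30)
  P=c[g&(d['z_map']>0)];P=P[(P[:,2]>.02)&(P[:,2]<.05)];print(n,'coaster',P.mean(0),P.min(0),P.max(0))
```

```text
side cap [ 0.5522 -0.2973  0.2301]
side coast [0.5757 0.2268 0.0334]
side jarA [0.5815 0.3447 0.1291]
side jarB [0.5387 0.1187 0.131 ]
side w1 [ 0.5262 -0.1213  0.2323]
side w2 [ 0.5381 -0.2072  0.2288]
side wf1 [ 0.451  -0.1357  0.1975]
side wf2 [ 0.4796 -0.3099  0.1966]
side FL [ 0.4269 -0.0941  0.1635]
side FR [ 0.4715 -0.3563  0.1687]
side fl1 [ 0.5751 -0.0868  0.2417]
side fl2 [ 0.6361 -0.3273  0.1859]
side flm [ 0.5868 -0.2172  0.2523]
top cap [ 0.548  -0.2955  0.2292]
top coast [0.569  0.2241 0.0335]
top jarA [0.5753 0.3439 0.1286]
top jarB [0.5346 0.1225 0.1276]
top w1 [ 0.5188 -0.1189  0.2279]
top w2 [ 0.5323 -0.2048  0.2277]
top wf1 [ 0.445  -0.1335  0.1941]
top wf2 [ 0.4739 -0.31    0.1948]
top FL [ 0.4229 -0.0893  0.166 ]
top FR [ 0.4624 -0.4241  0.0007]
top fl1 [ 0.5656 -0.0817  0.2482]
top fl2 [ 0.5921 -0.3188  0.2614]
s coaster [0.70983822 0.03859565 0.0337048 ] [ 0.53479922 -0.23446487  0.02711382] [0.91273517 0.26656168 0.04089657]
t coaster [0.57086571 0.22689271 0.03294832] [0.53493301 0.19035934 0.02702213] [0.6070474  0.26322312 0.03782941]
```

arm_command([
  {"z": -3.5,"wz": 5.2},
  {"z": -3.5,"wz": 5.1},
  {"x": 3,"y": -2.6},
  {"x": 3,"y": -2.6},
  {"x": 3,"y": -2.6},
], claw=1, grip_force=10)

```text
validation failed for argument at $.ta...
```

arm_command([
  {"x": 3,"y": -2.6},
  {"x": 3,"y": -2.6},
  {"x": 3,"y": -2.6},
  {"x": 3,"y": -2.6},
  {"x": 3,"y": -2.6},
])

```text
validation failed for argument at $.ta...
```

arm_command([
  {"x": 3,"y": -2.6},
  {"x": 3,"y": -2.6},
  {"x": 3,"y": -2.6},
  {},
  {},
])

```text
validation failed for argument at $.ta...
```

arm_command([
  {"x": 0,"y": 0,"z": -3.5,"wx": 0,"wy": 0,"wz": 5.2},
  {"x": 0,"y": 0,"z": -3.5,"wx": 0,"wy": 0,"wz": 5.1},
  {"x": 3,"y": -2.6,"z": 0,"wx": 0,"wy": 0,"wz": 0},
  {"x": 3,"y": -2.6,"z": 0,"wx": 0,"wy": 0,"wz": 0},
  {"x": 3,"y": -2.6,"z": 0,"wx": 0,"wy": 0,"wz": 0},
], claw=1, grip_force=10)

```text
time: 0.72
tool_pos: [0.2915, -0.5213, 0.2961]
ee_rot: [-3.14, 0.0, 0.156]
wrist_force: [0.1, 0.9, 0.1]
gripper_width: 0.0476
grip_force: 0.0
```

arm_command([
  {"x": 3,"y": -2.6,"z": 0,"wx": 0,"wy": 0,"wz": 0},
  {"x": 3,"y": -2.6,"z": 0,"wx": 0,"wy": 0,"wz": 0},
  {"x": 3,"y": -2.6,"z": 0,"wx": 0,"wy": 0,"wz": 0},
  {"x": 3,"y": -2.6,"z": 0,"wx": 0,"wy": 0,"wz": 0},
  {"x": 3,"y": -2.6,"z": 0,"wx": 0,"wy": 0,"wz": 0},
])

```text
time: 1.35
tool_pos: [0.4194, -0.3696, 0.2962]
ee_rot: [-3.141, 0.001, 0.156]
wrist_force: [0.3, 0.3, -1.1]
gripper_width: 0.0013
grip_force: 0.0
```

arm_command([
  {"x": 3,"y": -2.6,"z": 0,"wx": 0,"wy": 0,"wz": 0},
  {"x": 3,"y": -2.6,"z": 0,"wx": 0,"wy": 0,"wz": 0},
  {"x": 2,"y": -2.6,"z": 0,"wx": 0,"wy": 0,"wz": 0},
  {"x": 0,"y": 0,"z": 1,"wx": 0,"wy": 0,"wz": 0},
  {"x": 0,"y": 0,"z": 1,"wx": 0,"wy": 0,"wz": 0},
])

```text
time: 1.98
tool_pos: [0.4848, -0.2825, 0.2757]
ee_rot: [3.141, 0.002, 0.155]
wrist_force: [-0.2, -1.4, -0.1]
gripper_width: 0.0008
grip_force: 0.0
```

Run:
```python
from h import *
s=readout.read_state(); print(s['tool_pos'],s['ee_rot'],s['gripper_width'],s['wrist_force'])
d=save('side'); cv2.imwrite('pics/side1.png',cv2.resize(d['frame'][190:384,180:370,::-1],(760,584//1)))
```

```text
[ 0.48480647 -0.2824626   0.27565421] [3.14123551e+00 1.70745867e-03 1.54716697e-01] 0.0007962542278051175 [-0.17494848 -1.42058386 -0.11691104]
```

View pics/side1.png

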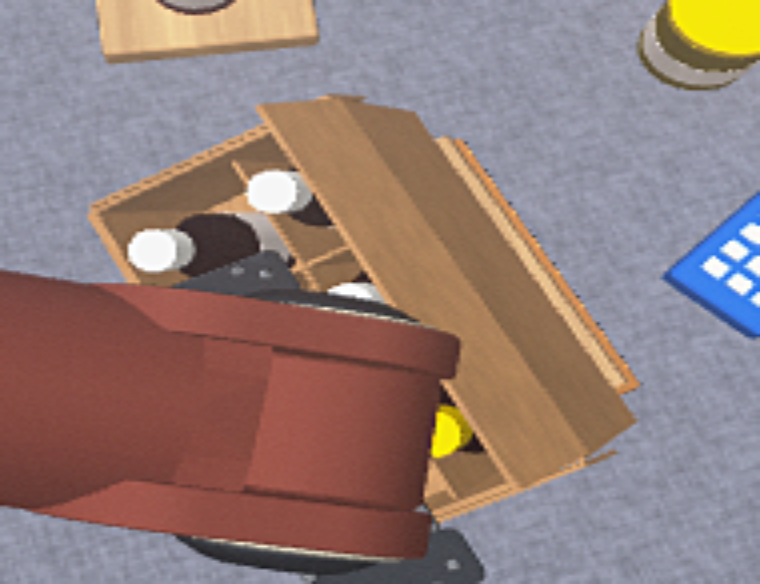

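Flap's free edge runs from (262,105) to (520,485) in the crop. The fingers are in front of it with room to push.

arm_command([
  {"x": 2,"y": 0,"z": 0.7,"wx": 0,"wy": 0,"wz": 0},
  {"x": 2,"y": 0,"z": 0,"wx": 0,"wy": 0,"wz": 0},
  {"x": 1.5,"y": 0,"z": 0,"wx": 0,"wy": 0,"wz": 0},
  {"x": 1.5,"y": 0,"z": 0,"wx": 0,"wy": 0,"wz": 0},
  {"x": 1.5,"y": 0,"z": 0,"wx": 0,"wy": 0,"wz": 0},
])

```text
time: 2.65
tool_pos: [0.57, -0.2689, 0.2698]
ee_rot: [3.141, 0.001, 0.155]
wrist_force: [-1.7, -1.0, 1.6]
gripper_width: 0.0002
grip_force: 0.8
```

arm_command([
  {"x": 1.2,"y": 0,"z": 0,"wx": 0,"wy": 0,"wz": 0},
  {"x": 1,"y": 0,"z": 0,"wx": 0,"wy": 0,"wz": 0},
  {"x": 0.6,"y": 0,"z": 0,"wx": 0,"wy": 0,"wz": 0},
  {"x": 0.4,"y": 0,"z": 0,"wx": 0,"wy": 0,"wz": 0},
  {"x": 0,"y": 0,"z": 0,"wx": 0,"wy": 0,"wz": 0},
])

```text
time: 3.28
tool_pos: [0.6011, -0.2632, 0.2691]
ee_rot: [-3.141, 0.001, 0.156]
wrist_force: [-1.2, -0.8, -0.8]
gripper_width: 0.0004
grip_force: 0.6
```

Run:
```python
from h import *
s=readout.read_state(); print(s['tool_pos'],s['ee_rot'],s['wrist_force'])
d=save('top');C=cloud(d)
# plane of flap: points above hinge, not arm
e=np.array([.988,.156]);y=np.array([-.156,.988]);h=np.array([.601,-.201])
q=(C[...,:2]-h); E=q@e; Y=q@y
m=(Y>.03)&(Y<.125)&(C[...,2]>.2)&(C[...,2]<.33)&(E>-.06)&(E<.1)
P=np.c_[E[m],C[...,2][m]]
for lo in np.arange(.2,.33,.01):
    k=(P[:,1]>=lo)&(P[:,1]<lo+.01); print(round(lo,2),k.sum(),np.percentile(P[k,0],[10,50,90]).round(3) if k.any() else '')
```

```text
[ 0.60114476 -0.26324733  0.26910336] [-3.14106093e+00  1.02456139e-03  1.55867375e-01] [-1.24397915 -0.75098181 -0.78857198]
0.2 12 [-0.053 -0.046 -0.015]
0.21 17 [-0.057 -0.05  -0.047]
0.22 18 [-0.056 -0.054 -0.05 ]
0.23 155 [-0.056 -0.011 -0.008]
0.24 88 [-0.008 -0.007 -0.006]
0.25 86 [-0.006 -0.005 -0.004]
0.26 96 [-0.004 -0.002 -0.001]
0.27 106 [-0.001  0.     0.001]
0.28 97 [0.001 0.003 0.004]
0.29 106 [0.004 0.005 0.006]
0.3 149 [0.006 0.008 0.011]
0.31 0 
0.32 0
```

arm_command([
  {"x": 0.4,"y": 0,"z": 0,"wx": 0,"wy": 0,"wz": 0},
  {"x": 0.4,"y": 0,"z": 0,"wx": 0,"wy": 0,"wz": 0},
  {"x": 0.3,"y": 0,"z": 0,"wx": 0,"wy": 0,"wz": 0},
  {"x": 0,"y": 0,"z": 0,"wx": 0,"wy": 0,"wz": 0},
])

```text
time: 3.82
tool_pos: [0.6132, -0.2613, 0.2699]
ee_rot: [3.141, -0.002, 0.156]
wrist_force: [-1.0, -1.1, 0.1]
gripper_width: 0.0003
grip_force: 0.4
```

arm_command([
  {"x": -1.5,"y": 0,"z": 0,"wx": 0,"wy": 0,"wz": 0},
  {"x": -2,"y": 0,"z": -2,"wx": 0,"wy": 0,"wz": 0},
  {"x": -2,"y": 0,"z": -3,"wx": 0,"wy": 0,"wz": 0},
  {"x": -3,"y": 0,"z": -4,"wx": 0,"wy": 0,"wz": 0},
  {"x": -3,"y": 0,"z": -3,"wx": 0,"wy": 0,"wz": 0},
])

```text
time: 4.45
tool_pos: [0.4996, -0.2792, 0.3922]
ee_rot: [3.139, -0.005, 0.157]
wrist_force: [0.1, -0.0, 0.2]
gripper_width: 0.0009
grip_force: 0.0
```

Run:
```python
from h import *
s=readout.read_state(); print(s['tool_pos'],s['ee_rot'],s['wrist_force'])
d=save('top');C=cloud(d)
e=np.array([.988,.156]);y=np.array([-.156,.988]);h=np.array([.601,-.201])
q=(C[...,:2]-h); E=q@e; Y=q@y
m=(Y>.03)&(Y<.125)&(C[...,2]>.2)&(C[...,2]<.33)&(E>-.03)&(E<.1)
P=np.c_[E[m],C[...,2][m]]
for lo in np.arange(.24,.32,.01):
    k=(P[:,1]>=lo)&(P[:,1]<lo+.01); print(round(lo,2),k.sum(),np.percentile(P[k,0],[10,50,90]).round(3) if k.any() else '')
d=eyes.read_camera('wrist'); np.savez('pics/w.npz',**d)
cv2.imwrite('pics/w1.png',cv2.resize(d['frame'][...,::-1],(768,576)))
```

```text
[ 0.49956352 -0.27922874  0.39220486] [ 3.13946942 -0.00533634  0.1572941 ] [ 0.08553027 -0.02724077  0.23634264]
0.24 174 [-0.005 -0.002  0.001]
0.25 179 [0.002 0.005 0.008]
0.26 191 [0.008 0.011 0.014]
0.27 199 [0.015 0.018 0.021]
0.28 188 [0.022 0.024 0.027]
0.29 190 [0.027 0.031 0.034]
0.3 0 
0.31 0 
0.32 0
```

View pics/w1.png

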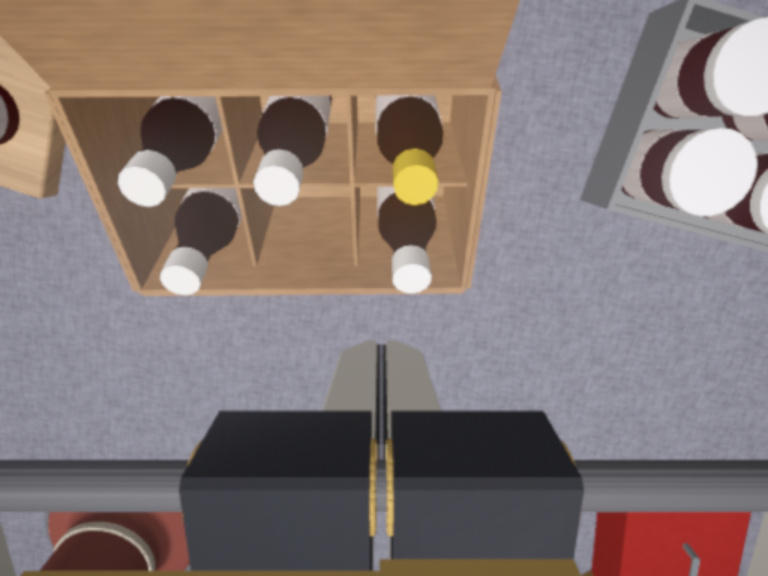

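The flap leans back 0.58 rad past vertical (about 2.58). In the wrist view the cap's top face is near (416,188) and the carton edges run parallel to the image axes, so the yaw is right.

Run:
```python
from h import *
s=readout.read_state(); d=dict(np.load('pics/w.npz'))
T=np.eye(4);T[:3,:3]=R.from_euler('xyz',s['ee_rot']).as_matrix();T[:3,3]=s['tool_pos']
d['cam_to_world']=T@d['T_tool_cam']
C=cloud(d); im=d['frame'].astype(int)
m=(im[...,0]>110)&(im[...,1]>90)&(im[...,2]<100)&(im[...,0]-im[...,2]>60); 
mm=np.zeros_like(m);mm[95:140,255:300]=1;m&=mm
P=C[m]
yaw=.157;e=np.array([np.cos(yaw),np.sin(yaw),0]);up=np.array([0,0,1.])
X=np.cos(.42)*e+np.sin(.42)*up;Z=-np.sin(.42)*e+np.cos(.42)*up;Y=np.cross(Z,X)
q=P@np.c_[X,Y,Z]; print(m.sum(),q.min(0),q.max(0),np.percentile(q,[2,5,50,95,98],axis=0).round(4))
zt=np.median(q[q[:,2]>np.percentile(q[:,2],50),2])
t=q[abs(q[:,2]-zt)<.002]; print('top',zt,len(t),t.min(0),t.max(0))
c=(np.percentile(t,2,axis=0)+np.percentile(t,98,axis=0))/2; c[2]=zt
w=np.c_[X,Y,Z]@c; print('cap top world',w)
# grasp: TCP on axis so that tips.. grasp pt 11 behind TCP at bottle z=153 -> TCP at z=142, cap top 165
tcp=w-Z*.023; pre=w+Z*.06
Rt=np.c_[X,-Y,-Z]  # tool x=X,y=-Y,z=-Z
print('tcp',tcp,'pre',pre,'rpy',R.from_matrix(Rt).as_euler('xyz'))
R0=T[:3,:3]
print('rotvec tool deg',np.degrees(R.from_matrix(R0.T@Rt).as_rotvec()))
print('pre shift in current tool cm',R0.T@(pre-s['tool_pos'])*100,'in new',Rt.T@(pre-s['tool_pos'])*100)
```

```text
1381 [ 0.43852248 -0.42274936 -0.16352221] [ 0.71063177 -0.35400867  0.28915883] [[ 0.4397 -0.4224 -0.1506]
 [ 0.4502 -0.4208 -0.1376]
 [ 0.5446 -0.3815 -0.0043]
 [ 0.5611 -0.3627  0.0032]
 [ 0.5617 -0.3594  0.0035]]
top 0.0022437815170906093 620 [ 5.32000835e-01 -3.93239155e-01  2.53433313e-04] [ 0.56216543 -0.36435857  0.00413957]
cap top world [ 0.55211739 -0.29634452  0.2252933 ]
tcp [ 0.56138053 -0.29487813  0.20429225] pre [ 0.52795267 -0.30016986  0.28007864] rpy [ 3.14159265 -0.42        0.157     ]
rotvec tool deg [ 0.49112556 23.52554687 -0.1651133 ]
pre shift in current tool cm [ 2.50892585  2.18948863 11.57493657] in new [-2.32225892  2.29048185 11.59433191]
```

arm_command([
  {"x": 0,"y": 0,"z": 0,"wx": 0,"wy": 5.9,"wz": 0},
  {"x": 0,"y": 0,"z": 0,"wx": 0.2,"wy": 5.9,"wz": 0},
  {"x": 0,"y": 0,"z": 0,"wx": 0.2,"wy": 5.9,"wz": -0.1},
  {"x": 0,"y": 0,"z": 0,"wx": 0.1,"wy": 5.8,"wz": 0},
  {"x": 0,"y": 0,"z": 0,"wx": 0,"wy": 0,"wz": 0},
], claw=0.1)

```text
time: 5.18
tool_pos: [0.4978, -0.2799, 0.389]
ee_rot: [-3.132, -0.409, 0.153]
wrist_force: [0.3, 0.4, 0.3]
gripper_width: 0.041
grip_force: 0.0
```

arm_command([
  {"x": -0.8,"y": 0.8,"z": 2.8,"wx": 0,"wy": 0,"wz": 0},
  {"x": -0.8,"y": 0.8,"z": 2.8,"wx": 0,"wy": 0,"wz": 0},
  {"x": -0.7,"y": 0.7,"z": 2.8,"wx": 0,"wy": 0,"wz": 0},
  {"x": 0,"y": 0,"z": 2.6,"wx": 0,"wy": 0,"wz": 0},
  {"x": 0,"y": 0,"z": 0,"wx": 0,"wy": 0,"wz": 0},
])

```text
time: 5.8
tool_pos: [0.5259, -0.2955, 0.2772]
ee_rot: [-3.128, -0.407, 0.158]
wrist_force: [0.2, 1.0, -0.4]
gripper_width: 0.0421
grip_force: 0.0
```

Run:
```python
from h import *
s=readout.read_state(); print(s['tool_pos'],s['ee_rot'],s['gripper_width'])
R0=R.from_euler('xyz',s['ee_rot']).as_matrix()
w=np.array([.5521,-.2965,.2270]); print('cap in tool cm',R0.T@(w-s['tool_pos'])*100)
d=eyes.read_camera('wrist'); np.savez('pics/w2.npz',**d)
cv2.imwrite('pics/w2.png',cv2.resize(d['frame'][...,::-1],(768,576)))
# cap top pixel predicted
K=d['mtx'];Ti=np.linalg.inv(d['T_tool_cam']);
for off in(0,):
  p=Ti@np.r_[R0.T@(w-s['tool_pos']),1]; print(1.5*(K@(p[:3]/p[2]))[:2])
p=Ti@np.r_[0,0,.06,1]; print('axis pt',1.5*(K@(p[:3]/p[2]))[:2], d['T_tool_cam'].round(3).tolist())
```

```text
[ 0.52594383 -0.29545131  0.27723468] [-3.12840295 -0.40749688  0.15825911] 0.042077128609648656
cap in tool cm [0.36539155 0.58997824 5.62193   ]
[396.26606287 308.87521089]
axis pt [383.51347551 313.30111882] [[-0.0, -0.954, -0.299, 0.084], [1.0, -0.0, -0.0, -0.001], [0.0, -0.299, 0.954, -0.158], [0.0, 0.0, 0.0, 1.0]]
```

View pics/w2.png

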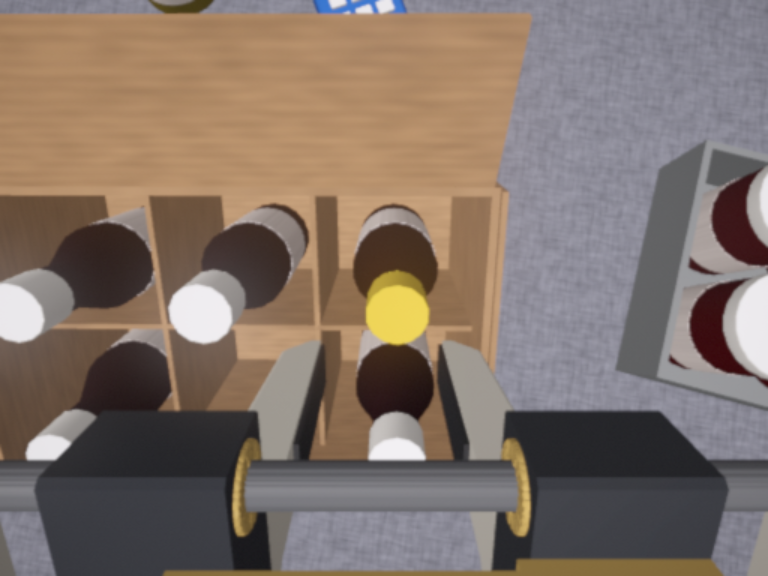

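The yellow cap top is at (397,314), within about 2 mm of the estimate and between the finger lines. The fingers clear the wall at x≈490 and the neighbouring bottles.

arm_command([
  {"x": 0,"y": 0,"z": 0,"wx": -0.75,"wy": 0.7,"wz": 0},
  {"x": 0.1,"y": 0.5,"z": 1.5,"wx": 0,"wy": 0,"wz": 0},
  {"x": 0,"y": 0,"z": 1.5,"wx": 0,"wy": 0,"wz": 0},
  {"x": 0,"y": 0,"z": 1.5,"wx": 0,"wy": 0,"wz": 0},
  {"x": 0,"y": 0,"z": 0,"wx": 0,"wy": 0,"wz": 0},
])

```text
time: 6.48
tool_pos: [0.5444, -0.2987, 0.2368]
ee_rot: [3.141, -0.42, 0.156]
wrist_force: [-0.2, 0.1, -0.0]
gripper_width: 0.0418
grip_force: 0.0
```

Run:
```python
from h import *
s=readout.read_state(); print(s['tool_pos'],s['ee_rot'],s['gripper_width'],s['wrist_force'])
R0=R.from_euler('xyz',s['ee_rot']).as_matrix()
w=np.array([.5521,-.2965,.2270]); print('cap in tool cm',R0.T@(w-s['tool_pos'])*100)
d=eyes.read_camera('wrist');d['cam_to_world']=d['T_tool_cam']
C=cloud(d);im=d['frame'].astype(int)
m=(im[...,0]>110)&(im[...,1]>90)&(im[...,2]<100)&(im[...,0]-im[...,2]>60)
m&=(abs(C[...,0])<.03)&(abs(C[...,1])<.03)&(C[...,2]>0)&(C[...,2]<.05)
P=C[m];zt=np.percentile(P[:,2],20);t=P[abs(P[:,2]-zt)<.0025]
print(len(P),zt,(np.percentile(t,2,axis=0)),np.percentile(t,98,axis=0))
```

```text
[ 0.54440235 -0.29867052  0.23675644] [ 3.14053878 -0.42002727  0.15606434] 0.041794147215689935 [-0.19006608  0.13019623 -0.00423863]
cap in tool cm [ 0.32726412 -0.09604848  1.21457991]
2497 0.010575677342416235 [-0.01198955 -0.01415399  0.00971481] [0.01466548 0.01236584 0.01240537]
```

arm_command([
  {"x": 0.1,"y": -0.1,"z": 0.8,"wx": 0,"wy": 0,"wz": 0},
  {"x": 0,"y": 0,"z": 0.8,"wx": 0,"wy": 0,"wz": 0},
  {"x": 0,"y": 0,"z": 0.8,"wx": 0,"wy": 0,"wz": 0},
  {"x": 0,"y": 0,"z": 0.8,"wx": 0,"wy": 0,"wz": 0},
  {"x": 0,"y": 0,"z": 0,"wx": 0,"wy": 0,"wz": 0},
])

```text
time: 7.15
tool_pos: [0.5582, -0.2963, 0.2091]
ee_rot: [3.139, -0.421, 0.156]
wrist_force: [0.3, 0.8, 0.4]
gripper_width: 0.042
grip_force: 0.0
```

arm_command([
  {"x": 0,"y": 0,"z": 0,"wx": 0,"wy": 0,"wz": 0},
  {"x": 0,"y": 0,"z": 0,"wx": 0,"wy": 0,"wz": 0},
  {"x": 0,"y": 0,"z": 0,"wx": 0,"wy": 0,"wz": 0},
  {"x": 0,"y": 0,"z": 0,"wx": 0,"wy": 0,"wz": 0},
  {"x": 0,"y": 0,"z": 0,"wx": 0,"wy": 0,"wz": 0},
], claw=1, grip_force=45)

```text
time: 7.78
tool_pos: [0.5584, -0.2969, 0.2104]
ee_rot: [3.137, -0.423, 0.156]
wrist_force: [0.0, -0.6, 0.1]
gripper_width: 0.0291
grip_force: 45.0
```

arm_command([
  {"x": 0,"y": 0,"z": -0.7,"wx": 0,"wy": 0,"wz": 0},
  {"x": 0.2,"y": 0,"z": -1,"wx": 0,"wy": 0,"wz": 0},
  {"x": 0,"y": 0,"z": -1.3,"wx": 0,"wy": 0,"wz": 0},
  {"x": 0,"y": 0,"z": -1.5,"wx": 0,"wy": 0,"wz": 0},
  {"x": 0,"y": 0,"z": 0,"wx": 0,"wy": 0,"wz": 0},
])

```text
time: 8.4
tool_pos: [0.5417, -0.3002, 0.2538]
ee_rot: [3.134, -0.424, 0.156]
wrist_force: [0.3, -0.2, -3.5]
gripper_width: 0.0294
grip_force: 45.0
```

arm_command([
  {"x": 0,"y": 0,"z": -1.5,"wx": 0,"wy": 0,"wz": 0},
  {"x": 0,"y": 0,"z": -1.5,"wx": 0,"wy": 0,"wz": 0},
  {"x": 0,"y": 0,"z": -1.5,"wx": 0,"wy": 0,"wz": 0},
  {"x": 0,"y": 0,"z": -1.5,"wx": 0,"wy": 0,"wz": 0},
  {"x": 0,"y": 0,"z": -1.5,"wx": 0,"wy": 0,"wz": 0},
])

```text
time: 9.02
tool_pos: [0.511, -0.3036, 0.3214]
ee_rot: [3.137, -0.422, 0.156]
wrist_force: [0.7, -0.0, -4.1]
gripper_width: 0.0294
grip_force: 45.0
```

arm_command([
  {"x": 0,"y": 0,"z": -1.5,"wx": 0,"wy": 0,"wz": 0},
  {"x": 0,"y": 0,"z": -1.5,"wx": 0,"wy": 0,"wz": 0},
  {"x": 0,"y": 0,"z": -1.5,"wx": 0,"wy": 0,"wz": 0},
  {"x": 0,"y": 0,"z": -1,"wx": 0,"wy": 0,"wz": 0},
  {"x": 0,"y": 0,"z": 0,"wx": 0,"wy": 0,"wz": 0},
])

```text
time: 9.65
tool_pos: [0.4892, -0.3072, 0.3715]
ee_rot: [3.136, -0.424, 0.156]
wrist_force: [0.1, -1.2, -4.3]
gripper_width: 0.0294
grip_force: 45.0
```

Run:
```python
from h import *
s=readout.read_state(); print(s['tool_pos'],s['ee_rot'],s['gripper_width'],s['grip_force'],s['wrist_force'],s['moment'],s['joints'].round(2))
d=save('side'); 
t=save('top')
cv2.imwrite('pics/s3.png',np.hstack([cv2.resize(d['frame'][180:384,160:364,::-1],(400,400)),cv2.resize(t['frame'][120:290,260:430,::-1],(400,400))]))
```

```text
[ 0.4891843  -0.30724012  0.37145749] [ 3.13573896 -0.42352538  0.15632144] 0.02937323644334127 44.9991774559021 [ 0.07015405 -1.21757095 -4.30256172] [-1.31196574e-01  8.33562121e-01 -1.99521089e-04] [ 0.76  0.26 -0.1   1.68 -0.35  0.94 -0.58]
```

View pics/s3.png

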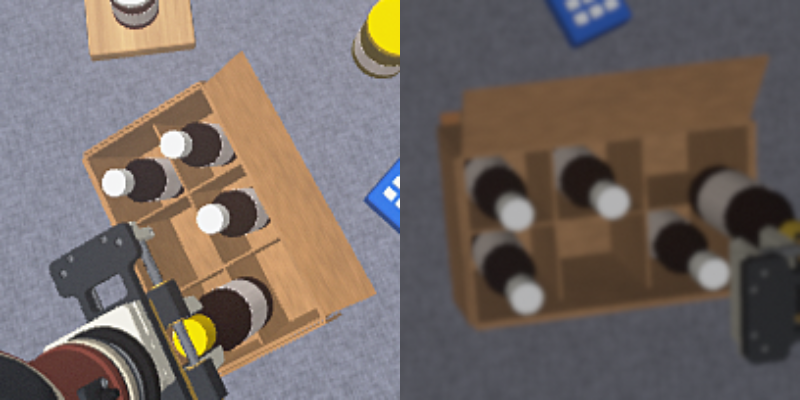

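The bottle is out of its cell and clear of the dividers, held in line with the tool. The four white-capped bottles are in place and the flap is back.

arm_command([
  {"x": 0.6,"y": 0,"z": -1.4,"wx": 0,"wy": 0,"wz": 0},
  {"x": 0.8,"y": 0,"z": -1.8,"wx": 0,"wy": 0,"wz": 0},
  {"x": 0.8,"y": 0,"z": -1.8,"wx": 0,"wy": 0,"wz": 0},
  {"x": 0.3,"y": 0,"z": -0.7,"wx": 0,"wy": 0,"wz": 0},
  {"x": 0,"y": 0,"z": 0,"wx": 0,"wy": -2,"wz": 0},
])

```text
time: 10.38
tool_pos: [0.4878, -0.307, 0.4322]
ee_rot: [3.138, -0.385, 0.155]
wrist_force: [0.4, 0.6, -3.5]
gripper_width: 0.0295
grip_force: 45.0
```

arm_command([
  {"x": 0,"y": 0,"z": 0,"wx": 0,"wy": -4.5,"wz": 0},
  {"x": 0,"y": 0,"z": 0,"wx": 0,"wy": -5,"wz": 0},
  {"x": 0,"y": 0,"z": 0,"wx": 0,"wy": -5,"wz": 0},
  {"x": 0,"y": 0,"z": 0,"wx": 0,"wy": -4.5,"wz": 0},
  {"x": 0,"y": 0,"z": 0,"wx": 0,"wy": -3.2,"wz": 0},
])

```text
time: 11.0
tool_pos: [0.4897, -0.3058, 0.4313]
ee_rot: [3.139, 0.003, 0.156]
wrist_force: [0.7, -0.3, -4.0]
gripper_width: 0.0295
grip_force: 45.0
```

arm_command([
  {"x": 0.3,"y": -1,"z": 0,"wx": 0,"wy": 0,"wz": 0},
  {"x": 0.6,"y": -2,"z": 0,"wx": 0,"wy": 0,"wz": 0},
  {"x": 1,"y": -3,"z": 0,"wx": 0,"wy": 0,"wz": 0},
  {"x": 1.1,"y": -3.5,"z": 0,"wx": 0,"wy": 0,"wz": 0},
  {"x": 1.2,"y": -3.5,"z": 0,"wx": 0,"wy": 0,"wz": 0},
])

```text
time: 11.62
tool_pos: [0.5097, -0.169, 0.4327]
ee_rot: [3.138, -0.002, 0.155]
wrist_force: [-0.0, 0.6, -3.5]
gripper_width: 0.0292
grip_force: 45.0
```

arm_command([
  {"x": 1.2,"y": -3.5,"z": 0,"wx": 0,"wy": 0,"wz": 0},
  {"x": 1.2,"y": -3.5,"z": 0,"wx": 0,"wy": 0,"wz": 0},
  {"x": 1.2,"y": -3.5,"z": 0,"wx": 0,"wy": 0,"wz": 0},
  {"x": 1.2,"y": -3.5,"z": 0,"wx": 0,"wy": 0,"wz": 0},
  {"x": 1.2,"y": -3.5,"z": 0,"wx": 0,"wy": 0,"wz": 0},
])

```text
time: 12.25
tool_pos: [0.5415, 0.013, 0.4321]
ee_rot: [3.138, -0.001, 0.155]
wrist_force: [0.1, 0.2, -3.3]
gripper_width: 0.0295
grip_force: 45.0
```

arm_command([
  {"x": 1.2,"y": -3.5,"z": 0,"wx": 0,"wy": 0,"wz": 0},
  {"x": 1.2,"y": -3.5,"z": 0,"wx": 0,"wy": 0,"wz": 0},
  {"x": 1,"y": -3.5,"z": 0,"wx": 0,"wy": 0,"wz": 0},
  {"x": 1,"y": -3,"z": 0,"wx": 0,"wy": 0,"wz": 0},
  {"x": 0.5,"y": -1.5,"z": 0,"wx": 0,"wy": 0,"wz": 0},
])

```text
time: 12.88
tool_pos: [0.5664, 0.1693, 0.4312]
ee_rot: [3.14, 0.0, 0.158]
wrist_force: [-0.3, -0.7, -2.5]
gripper_width: 0.029
grip_force: 45.0
```

arm_command([
  {"x": 0.4,"y": -1.5,"z": 0,"wx": 0,"wy": 0,"wz": 0},
  {"x": 0.6,"y": -2,"z": 0,"wx": 0,"wy": 0,"wz": 0},
  {"x": 0.4,"y": -1.4,"z": 1,"wx": 0,"wy": 0,"wz": 0},
  {"x": 0.1,"y": -0.8,"z": 2.5,"wx": 0,"wy": 0,"wz": 0},
  {"x": 0,"y": 0,"z": 3,"wx": 0,"wy": 0,"wz": 0},
])

```text
time: 13.5
tool_pos: [0.5737, 0.226, 0.3645]
ee_rot: [3.139, -0.0, 0.156]
wrist_force: [0.4, -0.5, -2.3]
gripper_width: 0.0292
grip_force: 45.0
```

arm_command([
  {"x": 0,"y": 0,"z": 3,"wx": 0,"wy": 0,"wz": 0},
  {"x": 0,"y": 0,"z": 2.5,"wx": 0,"wy": 0,"wz": 0},
  {"x": 0,"y": 0,"z": 1,"wx": 0,"wy": 0,"wz": 0},
  {"x": 0,"y": 0,"z": 0,"wx": 0,"wy": 0,"wz": 0},
  {"x": 0,"y": 0,"z": 0,"wx": 0,"wy": 0,"wz": 0},
])

```text
time: 14.12
tool_pos: [0.5746, 0.2247, 0.302]
ee_rot: [3.138, -0.003, 0.154]
wrist_force: [-0.1, -0.0, -2.6]
gripper_width: 0.0291
grip_force: 45.0
```

Run:
```python
from h import *
s=readout.read_state(); print(s['tool_pos'],s['ee_rot'],s['gripper_width'],s['wrist_force'],s['moment'])
d=save('side');t=save('top')
w=eyes.read_camera('wrist')
a=cv2.resize(d['frame'][70:220,150:300,::-1],(400,400));b=cv2.resize(w['frame'][...,::-1],(400,300))
im=np.zeros((400,800,3),np.uint8);im[:,:400]=a;im[:300,400:]=b;cv2.imwrite('pics/s4.png',im)
```

```text
[0.5745924  0.22467001 0.3019845 ] [ 3.13842217e+00 -2.57290128e-03  1.54357027e-01] 0.029141812808729132 [-0.12757797 -0.01333742 -2.55492875] [ 0.03261756  0.00297804 -0.03980932]
```

View pics/s4.png

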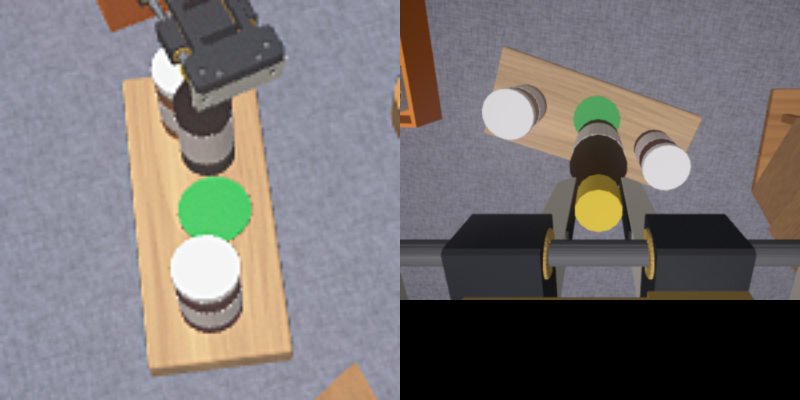

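The bottle hangs above and short of the coaster in the side view, because of parallax. The wrist view shows it in line with the coaster between the two jars. I'll measure its tilt and underside.

Run:
```python
from h import *
from scipy.optimize import least_squares
for n in('side','top'):
    d=dict(np.load(f'pics/{n}.npz'));C=cloud(d)
    P=C[(abs(C[...,0]-.5745)<.06)&(abs(C[...,1]-.2247)<.06)&(C[...,2]>.14)&(C[...,2]<.25)]
    print(n,len(P),P[:,2].min(),np.percentile(P[:,2],[1,5,50,95]).round(3))
    P=P[(P[:,2]>.165)&(P[:,2]<.235)]
    f=lambda p:np.hypot(P[:,0]-p[0]-p[2]*(P[:,2]-.2),P[:,1]-p[1]-p[3]*(P[:,2]-.2))-.026
    r=least_squares(f,[.5745,.2247,0,0],loss='soft_l1',f_scale=.002); print(r.x.round(4),np.std(f(r.x)))
    im=d['frame'].astype(int);g=(im[...,1]>im[...,0]+50)&(im[...,1]>im[...,2]+30)&(C[...,2]<.045)&(C[...,2]>.02)&(C[...,1]>.15)&(C[...,1]<.3)&(C[...,0]<.65)
    Q=C[g];print('coaster n',len(Q));
    f2=lambda p:0
    import cv2
    (cx,cy),rr=cv2.minEnclosingCircle(Q[:,:2].astype(np.float32));print(cx,cy,rr)
```

```text
side 392 0.1574949456383382 [0.161 0.165 0.209 0.247]
[ 0.5734  0.2257 -0.0056 -0.0067] 0.0007395575412291129
coaster n 511
0.5742612481117249 0.22822968661785126 0.040665701031684875
top 253 0.15699774171223713 [0.159 0.164 0.21  0.248]
[ 0.5706  0.2251 -0.0031 -0.0034] 0.00043158723516201035
coaster n 460
0.5705273747444153 0.2276892215013504 0.038066159933805466
```

arm_command([
  {"x": 0,"y": -0.25,"z": 2,"wx": 0,"wy": 0,"wz": 0},
  {"x": 0,"y": 0,"z": 3,"wx": 0,"wy": 0,"wz": 0},
  {"x": 0,"y": 0,"z": 3,"wx": 0,"wy": 0,"wz": 0},
  {"x": 0,"y": 0,"z": 2.2,"wx": 0,"wy": 0,"wz": 0},
  {"x": 0,"y": 0,"z": 1,"wx": 0,"wy": 0,"wz": 0},
])

```text
time: 14.9
tool_pos: [0.5733, 0.226, 0.1879]
ee_rot: [3.137, 0.001, 0.154]
wrist_force: [-0.2, 0.0, -2.2]
gripper_width: 0.0291
grip_force: 45.0
```

arm_command([
  {"x": 0,"y": 0,"z": 0.3,"wx": 0,"wy": 0,"wz": 0},
  {"x": 0,"y": 0,"z": 0.2,"wx": 0,"wy": 0,"wz": 0},
  {"x": 0,"y": 0,"z": 0.2,"wx": 0,"wy": 0,"wz": 0},
  {"x": 0,"y": 0,"z": 0,"wx": 0,"wy": 0,"wz": 0},
])

```text
time: 15.4
tool_pos: [0.5737, 0.2264, 0.1821]
ee_rot: [3.138, -0.001, 0.154]
wrist_force: [-0.0, 0.4, -3.0]
gripper_width: 0.0292
grip_force: 45.0
```

arm_command([
  {"x": 0,"y": 0,"z": 0.15,"wx": 0,"wy": 0,"wz": 0},
  {"x": 0,"y": 0,"z": 0.1,"wx": 0,"wy": 0,"wz": 0},
  {"x": 0,"y": 0,"z": 0,"wx": 0,"wy": 0,"wz": 0},
])

```text
time: 15.78
tool_pos: [0.5735, 0.2263, 0.1791]
ee_rot: [3.138, 0.0, 0.155]
wrist_force: [0.3, -0.2, -2.5]
gripper_width: 0.0291
grip_force: 45.0
```

arm_command([
  {"x": 0,"y": 0,"z": 0.15,"wx": 0,"wy": 0,"wz": 0},
  {"x": 0,"y": 0,"z": 0,"wx": 0,"wy": 0,"wz": 0},
  {"x": 0,"y": 0,"z": 0,"wx": 0,"wy": 0,"wz": 0},
])

```text
time: 16.15
tool_pos: [0.5739, 0.2264, 0.1785]
ee_rot: [3.138, -0.001, 0.154]
wrist_force: [-1.5, -1.6, 3.5]
gripper_width: 0.0292
grip_force: 45.0
```

Contact: the vertical force went from -2.5 to +3.5 N. I'll ease the grip and then release.

arm_command([
  {"x": 0,"y": 0,"z": 0,"wx": 0,"wy": 0,"wz": 0},
  {"x": 0,"y": 0,"z": 0,"wx": 0,"wy": 0,"wz": 0},
], grip_force=5)

```text
time: 16.4
tool_pos: [0.5741, 0.2264, 0.1785]
ee_rot: [3.138, -0.002, 0.154]
wrist_force: [-0.0, -1.3, 4.7]
gripper_width: 0.03
grip_force: 5.0
```

arm_command([
  {"x": 0,"y": 0,"z": 0,"wx": 0,"wy": 0,"wz": 0},
  {"x": 0,"y": 0,"z": 0,"wx": 0,"wy": 0,"wz": 0},
  {"x": 0,"y": 0,"z": 0,"wx": 0,"wy": 0,"wz": 0},
  {"x": 0,"y": 0,"z": 0,"wx": 0,"wy": 0,"wz": 0},
], claw=-0.2)

```text
time: 16.9
tool_pos: [0.5735, 0.2263, 0.1775]
ee_rot: [3.138, 0.0, 0.155]
wrist_force: [-0.0, 0.6, -0.2]
gripper_width: 0.0556
grip_force: 0.0
```

arm_command([
  {"x": 0,"y": 0,"z": -1,"wx": 0,"wy": 0,"wz": 0},
  {"x": 0,"y": 0,"z": -2,"wx": 0,"wy": 0,"wz": 0},
  {"x": 0,"y": 0,"z": -3,"wx": 0,"wy": 0,"wz": 0},
  {"x": 0,"y": 0,"z": -4,"wx": 0,"wy": 0,"wz": 0},
  {"x": -4,"y": 0,"z": -3,"wx": 0,"wy": 0,"wz": 0},
])

```text
time: 17.52
tool_pos: [0.5358, 0.2206, 0.3096]
ee_rot: [3.139, -0.004, 0.152]
wrist_force: [-0.6, -0.0, 0.1]
gripper_width: 0.0556
grip_force: 0.0
```

arm_command([
  {"x": -4,"y": 0,"z": 0,"wx": 0,"wy": 0,"wz": 0},
  {"x": -4,"y": 0,"z": 0,"wx": 0,"wy": 0,"wz": 0},
  {"x": 0,"y": 0,"z": 0,"wx": 0,"wy": 0,"wz": 0},
])

```text
time: 17.9
tool_pos: [0.4524, 0.2084, 0.3091]
ee_rot: [3.138, -0.001, 0.157]
wrist_force: [1.1, 0.5, 1.6]
gripper_width: 0.056
grip_force: 0.0
```

Run:
```python
from h import *
s=readout.read_state(); print(s['tool_pos'],s['wrist_force'])
d=save('side');t=save('top')
a=cv2.resize(d['frame'][...,::-1],(400,300));b=cv2.resize(t['frame'][...,::-1],(400,300))
cv2.imwrite('pics/s5.png',np.hstack([a,b]))
from scipy.optimize import least_squares
for d in(d,t):
    C=cloud(d);P=C[(abs(C[...,0]-.573)<.045)&(abs(C[...,1]-.2265)<.045)&(C[...,2]>.045)&(C[...,2]<.12)]
    f=lambda p:np.hypot(P[:,0]-p[0]-p[2]*(P[:,2]-.08),P[:,1]-p[1]-p[3]*(P[:,2]-.08))-.026
    r=least_squares(f,[.5745,.2247,0,0],loss='soft_l1',f_scale=.002); print(len(P),r.x.round(4))
```

```text
[0.45242896 0.20843547 0.30911391] [1.09799094 0.53756481 1.56152487]
232 [ 0.5723  0.2271  0.0008 -0.0058]
115 [0.5691 0.2267 0.0075 0.0032]
```

View pics/s5.png

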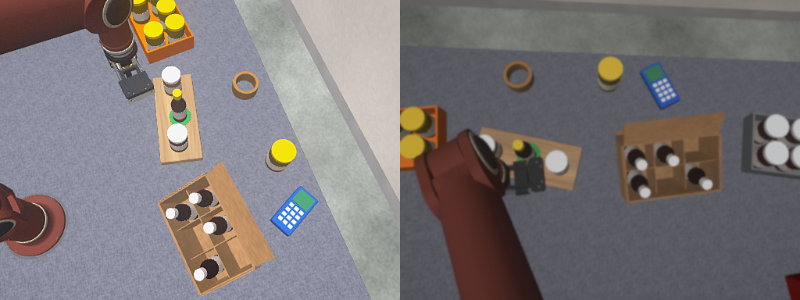

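The bottle stands upright on the coaster, within about 2 mm of its centre. The flap is back, the other bottles and jars are in place, and the arm is clear.

```bash
python3 -c "
from bench import bot
print(bot.finish_job())"
```

```text
the job is handed in; nothing more can be done
None
```

The job is handed in: the flap is folded back, leaning away at about 2.58 rad, and the yellow-capped bottle stands upright on the green coaster, about 2 mm from centre, with the other bottles and jars where they were.

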